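# Vent the fresh-roast jar

### The arm

A 7-joint arm with a two-finger parallel gripper is mounted at the origin on the work surface. World frame = base frame: x ahead of the robot, y to its left, z up, the work surface at z = 0. Lengths are in m, angles in degrees, forces in N, time in s.
With the tool pointing down it reaches from about 0.425 to 0.875 m from the base axis. Payload 4.7 kg.
Tool frame: the origin (TCP) lies midway between the tips of the shut fingers; the grasp point (between the pads) lies 19 mm behind it; z points along the fingers, y is the direction in which the jaws open and shut (so a half turn about z gives the same grasp; the last joint's range is limited). The gripper opens to 87 mm and grips with 3 to 60 N. Pads are 19 mm wide; open, the fingers measure 117 mm over their backs; the gripper's body (75 mm by 190 mm) begins 51 mm behind the grasp point.
Start: joints at [75.808, 18.392, -4.016, 83.108, 1.295, 78.541, -3.26], TCP at [0.168, -0.628, 0.223] pointing down, gripper open.
Joint ranges: [-163.93, 163.93], [-17.29, 119.83], [-79.2, 71.16], [3.27, 140.29], [-89.18, 269.18], [5.43, 117.66], [-154.24, 154.24]. Speed limits (degrees/s): [147.25, 147.25, 180, 180, 180, 180, 180].

### API

Orientations are given as [roll, pitch, yaw] about the fixed x, y, z axes, in that order (R = Rz(yaw) Ry(pitch) Rx(roll)).
In Python, from cell import env gives the robot as it stands. The module is installed in compiled form; this text tells all that it offers.
- The arm moves only by the tool servo_tool, never from a script. Its argument "plan" is a list of rows, each a list of 3 entries, a list of its own where there are three numbers: the opening, from 0 (shut) to 1 (fully open), then the shift along the tool's x, y, z in cm, then the turn, a rotation vector about the tool's x, y, z in degrees. A call has 1 to 20 rows; each row shifts and turns the pose as measured when the row begins, along the tool's axes as they then stand; what a row does not reach is not made up. A row lasts 1/12 s, in which the tool goes at most 41.7 mm and 7.16 degrees, less where a joint would pass 70% of its speed; a pose out of reach is approached as far as the arm can. A call is refused whole if a number of a shift passes 4.17 or a number of a turn 7.16, either way. A call with a gripper value outside its range is refused whole. The fingers move at their own pace and stop on an object; "force" is the grip in N (left out, the last holds). Time passes only in rows, so rows that do not move let the fingers close. It gives the time, the measured TCP pose, the force and the opening at its end, in the units of the state.
- env.get_obs(): the state, without advancing time (a new reading comes with each control period).
- env.read_camera(name): name is "scene" or "top"; returns a dict with "image" (480x640x3 uint8, blue, green, red), "fx", "fy", "cx", "cy" (pixels), "rvec" (rotation vector, rad) and "tvec" (3), from world to camera coordinates, as OpenCV has them. Camera axes: x right, y down, z forward; pixel columns grow to the right and rows downward; lengths in m; the calibration is good to about 2 mm. A picture is of the moment at which its call begins. There is no depth.
- env.sign_off(): hands the job in, once; it reports no verdict.
The state is a dict: "time_s": time; "qpos": joint angles; "joint_velocities": joint speeds; "effort": joint torques, N m; "tool_pos": TCP position; "tool_rot": TCP orientation; "force": force on the tool from outside, world axes, zero at the start; "wrist_torque": the same for the moment, N m; "grip_width": finger opening in m.
Only numpy, scipy, OpenCV 4.12 (cv2) and the standard library are available. Lean on these libraries where they do the work, as an engineer would, in place of code of your own. Each camera call takes 0.05 s, during which the arm holds its last target. There are 200 camera calls.

### The job

Freshly roasted beans give off gas, so the jar of dark beans with the little steel jug parked on its lid needs venting. Set the jug down upright on the black rubber bar mat and let go of it; then pull the jar's lid straight up until its sticky seal gives, and keep holding it about two centimetres above the mouth, level and centred over the jar, without ever taking it right off (that spoils the aroma). The jar stays standing where it is and nothing else on the bar is knocked; finish while still holding the lid open.

Things in the scene. Friction and masses are not known exactly. Their poses are not given: they have to be found in the camera images.
- jar: Clear glass storage jar full of dark roasted beans, loose on the bar, 1.1 to 1.5 kg; its weight keeps it down if the lid is pulled straight up. Origin: centre of its underside on the bar; z up. Round body 100 mm across up to 90 mm height, sloping shoulder, then a straight neck 56 mm across from 113 mm up to the mouth at 130 mm.
- jar_mouth (a point): Centre of the jar's mouth, level with its rim, 130 mm above the jar's underside. A silicone seal in the mouth grips the lid's plug: the pull peaks at about 6 to 9 N straight up within the first 1 to 3 mm, dies by about 5 mm, then the seal nudges the lid on upwards with up to 4 N (it pops), and from about 10 mm up the lid is free.
- lid: The jar's lid: flat bamboo disc 60 mm across and 20 mm thick, graspable by its edge from above (it overhangs the neck by 2 mm), with a plug of 42 mm greatest width reaching 18 mm down into the mouth; 63 g. Origin: centre of the disc's underside, which rests on the jar's mouth when shut; z up.
- jug: Small steel shot jug with a handle, 62 mm tall, 51 mm across at the foot, 54 mm at most, 47 mm at the rim, wall 2 mm, empty, 0.11 to 0.18 kg; stands on the lid at the start. Origin: centre of its underside; z up; the handle points to its +y, a small spout to its -y.
- jug_handle (a point): Point on the jug handle's level top bar, mid-length and mid-thickness: 37 mm from the jug's axis along its +y and 53 mm above its underside. The bar is round, 9 mm thick, runs outwards along the jug's y from the wall to 47 mm from the axis, then turns down to 14 mm above the underside, so it can be pinched from above.
- mat: Black ribbed rubber bar mat, 220 mm along its x, 150 mm along its y, 8 mm thick, fixed on the bar and empty. Origin: centre of its underside; z up.
- jar2: Bystander: like jar of pale unroasted beans with the same shape of lid, 150 mm tall with lid, nothing on it. Origin: centre of its underside.
- pitcher: Bystander: steel milk pitcher, 100 mm tall, 82 mm across, handle along its +y. Origin: centre of its underside.
- tamper: Bystander: coffee tamper standing on its steel foot, 58 mm across, 85 mm tall. Origin: centre of its underside.
- cups: Bystander: stack of paper cups, 82 mm across, 133 mm tall. Origin: centre of its underside.
- demitasse: Bystander: white espresso cup, 58 mm tall, 62 mm across, small handle along its +y. Origin: centre of its underside.
Mind the look-alikes: they are no part of the job. What is shaped like the jug but red or turquoise is not meant. What is shaped like the lid but yellow is not meant.

How it is judged:
By the outcome, as a careful person would: the job done as asked, in the order asked, and still so for the second after the job is handed in, while the arm keeps its last pose, push and grip.
It also fails if it takes over 58 s, if anything falls off the work surface, if the arm or the gripper's body presses on something with over 40 N, if the wrist force passes 120 N, or if a joint passes its speed limit or range.

## Working session

There is one attempt and no reset: what is moved stays moved. The work goes in short steps, Python scripts to look and compute and a tool call to move; the robot and the scene stay as the last step left them, time stands still between calls to the robot, and variables do not carry over. Pictures are saved under pics/ and viewed, about 8 in all and at most 12, crops included, and the job is handed in when it is done.

Besides the shell and the picture viewer there is one more tool, called after "Request:" as name(argument=value, ...), one argument or row to a line, values as JSON. servo_tool: Moves the arm, as the interface text tells. Its arguments: {"type":"object","properties":{"plan":{"type":"array"},"force":{"type":"number"}},"required":["plan"]}

```bash
mkdir -p pics
cat > h.py <<'E'
import numpy as np, cv2
from cell import env
def cam(n):
    c=env.read_camera(n); R=cv2.Rodrigues(np.array(c["rvec"],float))[0]; t=np.array(c["tvec"],float).ravel()
    return c["image"],(c["fx"],c["fy"],c["cx"],c["cy"]),R,t
def back(K,R,t,u,v,z):
    d=R.T@np.array([(u-K[2])/K[0],(v-K[3])/K[1],1]); o=-R.T@t
    return o+d*(z-o[2])/d[2]
def proj(K,R,t,p):
    q=R@np.array(p)+t; return K[0]*q[0]/q[2]+K[2],K[1]*q[1]/q[2]+K[3]
E
python3 - <<'E'
from h import *
for n in("scene","top"):
    im,K,R,t=cam(n); cv2.imwrite(f"pics/{n}0.png",im); print(n,K,-R.T@t,R.round(2).tolist())
o=env.get_obs();print(o)
E
```

```text
scene (491.4378623036262, 491.4378623036262, 323.5420210778204, 236.1322534398206) [ 0.98076018 -0.51903321  0.97070913] [[0.84, 0.54, -0.01], [0.4, -0.64, -0.66], [-0.36, 0.55, -0.75]]
top (446.9701177491418, 446.9701177491418, 327.44225220780214, 241.2081772478673) [0.49404608 0.10258894 1.13489114] [[0.0, -1.0, -0.01], [-1.0, -0.0, -0.06], [0.06, 0.01, -1.0]]
{'time_s': 0.1, 'qpos': array([75.80869021, 18.43738572, -4.01461658, 83.16511489,  1.29388909,
       78.54191899, -3.26235701]), 'joint_velocities': array([ 0.00052772, -0.08019098, -0.04427274, -0.11482842,  0.01255971,
        0.11530317,  0.03672327]), 'effort': array([-4.32763554e-04, -4.92569089e+01, -4.05860329e-01, -3.13399172e+01,
       -6.40833378e-02,  3.94726137e-02,  8.80627249e-05]), 'tool_pos': array([ 0.16804852, -0.62740339,  0.2215661 ]), 'tool_rot': array([-1.79900744e+02,  4.54594152e-03,  1.49973997e+01]), 'force': array([ 0.71453426, -0.19116171, -0.5371087 ]), 'wrist_torque': array([-0.01292552,  0.00561092,  0.03279561]), 'grip_width': 0.08665888301217088}
```

View pics/scene0.png

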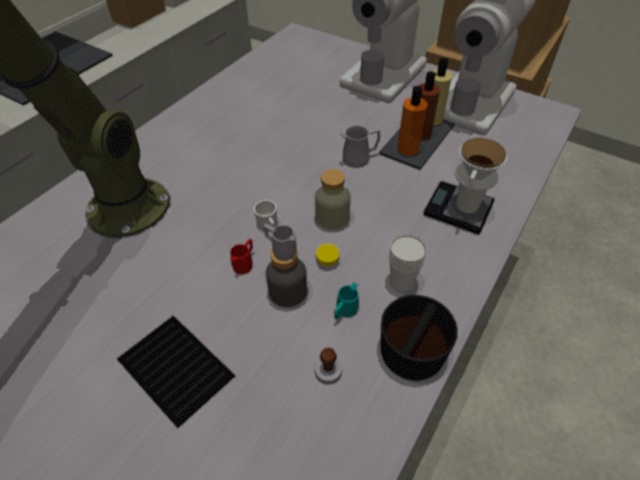

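View pics/top0.png

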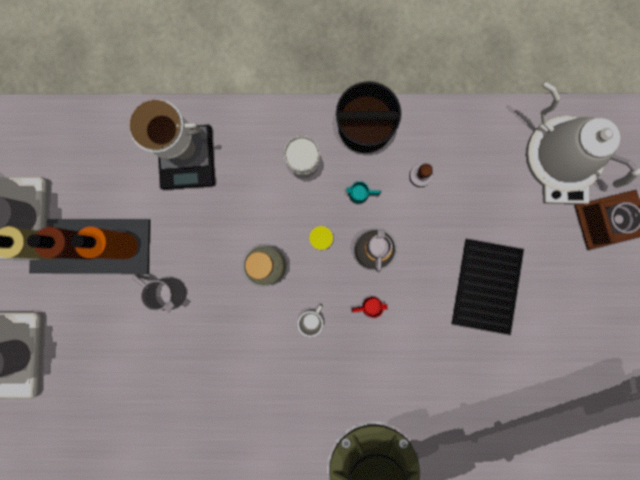

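The top view shows four candidates. The steel jug is on the dark jar (378,247), and its jar's lid is just visible under it. The red jug (372,307), the turquoise jug (359,192) and the yellow lid (320,238) are decoys. I'll confirm in one enlarged crop.

Run:
```python
import cv2,numpy as np
a=cv2.imread("pics/top0.png")[215:285,340:420]; b=cv2.imread("pics/scene0.png")[215:315,240:340]
a=cv2.resize(a,None,fx=5,fy=5,interpolation=2); b=cv2.resize(b,None,fx=4,fy=4,interpolation=2)
c=np.zeros((400,800,3),np.uint8); c[:350,:400]=a; c[:400,400:]=b
cv2.imwrite("pics/crop1.png",c)
```

```text
(no output)
```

View pics/crop1.png

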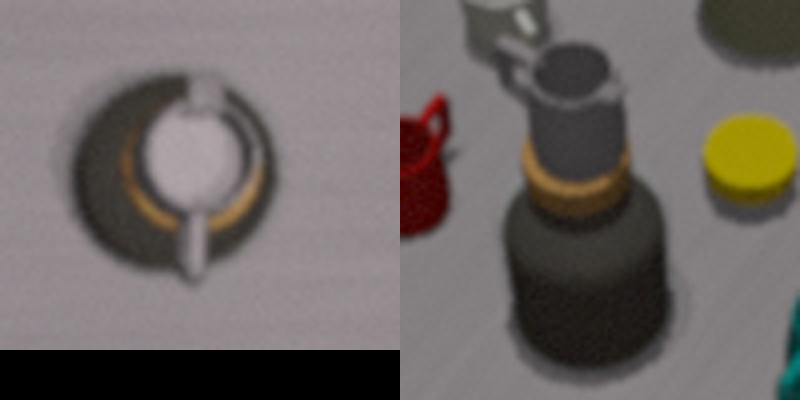

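Run:
```python
from h import *
T=cam("top")[1:];S=cam("scene")[1:]
b=lambda C,u,v,z:print(u,v,z,back(*C,u,v,z).round(4))
print("rim");b(T,379,246.4,.212);b(S,283,233,.212)
print("handle tip");b(T,379.2,271.4,.203);b(S,265.7,226.2,.203)
print("spout");b(T,381.2,231.5,.208);b(S,294.5,237.5,.208)
print("jar");b(T,375.2,249.2,.075);print("lid scene L/R at z .14");b(S,271,257,.14);b(S,297.3,257,.14)
b(S,284.2,269,.130)
print("mat")
P=[back(*T,u,v,.008) for u,v in((467,239),(523,247),(510,334),(453,324))]
print(np.round(P,3),np.mean(P,0),[np.linalg.norm(P[i]-P[i-1]) for i in range(4)])
Q=[back(*S,u,v,.008) for u,v in((118,360),(173,318),(233,375),(180,424))]
print(np.round(Q,3),np.mean(Q,0))
for u,v in((372,307),(311,322)): b(T,u,v,.05)
```

```text
rim
379 246.4 0.212 [0.5408 0.0059 0.212 ]
283 233 0.212 [0.5427 0.0044 0.212 ]
handle tip
379.2 271.4 0.203 [0.4893 0.0048 0.203 ]
265.7 226.2 0.203 [0.4951 0.0068 0.203 ]
spout
381.2 231.5 0.208 [0.572  0.0008 0.208 ]
294.5 237.5 0.208 [0.5677 0.0097 0.208 ]
jar
375.2 249.2 0.075 [0.5411 0.0006 0.075 ]
lid scene L/R at z .14
271 257 0.14 [ 0.5198 -0.0167  0.14  ]
297.3 257 0.14 [0.5681 0.0138 0.14  ]
284.2 269 0.13 [ 0.5581 -0.0222  0.13  ]
mat
[[ 0.57  -0.237  0.008]
 [ 0.551 -0.377  0.008]
 [ 0.334 -0.34   0.008]
 [ 0.358 -0.199  0.008]] [ 0.45335442 -0.2880335   0.008     ] [np.float64(0.21564099247277085), np.float64(0.14132684909274418), np.float64(0.21960059232846907), np.float64(0.142836608057199)]
[[ 0.338 -0.34   0.008]
 [ 0.364 -0.2    0.008]
 [ 0.568 -0.235  0.008]
 [ 0.546 -0.37   0.008]] [ 0.45409399 -0.28615455  0.008     ]
372 307 0.05 [0.4029 0.0063 0.05  ]
311 322 0.05 [0.3665 0.1531 0.05  ]
```

The steel jug sits at about (0.5415, 0.005) with its handle toward the robot (−x), and both cameras agree. The mat is centred at (0.454, −0.287). I'll grasp the jug body with the jaws along y.

Request:
servo_tool(
  plan=[
    [1,[0,0,-2],[0,0,5]],
    [1,[0,0,-2],[0,0,5]],
    [1,[0,0,-2],[0,0,5]],
    [1,[0,0,-2],[0,0,0]],
    [1,[0,0,-1],[0,0,0]],
    [1,[0,0,0],[0,0,0]],
  ],
)

```text
time_s: 0.7
tool_pos: [0.1675, -0.6258, 0.311]
tool_rot: [-179.5, 0.2, -0.7]
force: [-0.5, -0.7, 0.3]
grip_width: 0.0873
```

Request:
servo_tool(
  plan=[
    [1,[1,-1.5,0],[0,0,0]],
    [1,[1.9,-3.1,0],[0,0,0]],
    [1,[1.9,-3.1,0],[0,0,0]],
    [1,[1.9,-3.1,0],[0,0,0]],
    [1,[1.9,-3.1,0],[0,0,0]],
    [1,[1.9,-3.1,0],[0,0,0]],
    [1,[1.9,-3.1,0],[0,0,0]],
    [1,[1.9,-3.1,0],[0,0,0]],
    [1,[1.9,-3.1,0],[0,0,0]],
    [1,[1.9,-3.1,0],[0,0,0]],
    [1,[1.9,-3.1,0],[0,0,0]],
    [1,[1.9,-3.1,0],[0,0,0]],
    [1,[1.9,-3.1,0],[0,0,0]],
    [1,[1.9,-3.1,0],[0,0,0]],
    [1,[1.9,-3.1,0],[0,0,0]],
    [1,[1.9,-3.1,0],[0,0,0]],
    [1,[1.9,-3.1,0],[0,0,0]],
    [1,[1.9,-3.1,0],[0,0,0]],
    [1,[1,-1.6,0],[0,0,0]],
    [1,[0,0,0],[0,0,0]],
  ],
)

```text
time_s: 2.37
tool_pos: [0.5218, -0.0421, 0.2886]
tool_rot: [-178.6, 1.5, -0.6]
force: [-0.9, 0.4, 0.3]
grip_width: 0.0871
```

Request:
servo_tool(
  plan=[
    [1,[1,-2,0],[-0.7,0.8,0]],
    [1,[0.8,-2,0],[-0.7,0.7,-0.6]],
    [1,[0.2,-0.7,0],[0,0,0]],
    [1,[0,0,0],[0,0,0]],
  ],
)

```text
time_s: 2.7
tool_pos: [0.5407, 0.0047, 0.2841]
tool_rot: [179.9, 0.3, 0.0]
force: [-0.6, 0.0, 0.1]
grip_width: 0.0872
```

Run:
```python
from h import *
ims=[]
for n,(x,y,w,h),f in(("top",(330,205,100,90),4),("scene",(230,180,100,110),4)):
    im,K,R,t=cam(n); ims.append(cv2.resize(im[y:y+h,x:x+w],None,fx=4,fy=4,interpolation=2))
ims[0]=cv2.copyMakeBorder(ims[0],0,80,0,0,0)
cv2.imwrite("pics/c2.png",np.hstack(ims)); o=env.get_obs();print(o["tool_pos"],o["tool_rot"])
```

```text
[0.54061071 0.00257487 0.28428146] [ 1.79868937e+02  3.34175608e-01 -1.45403342e-01]
```

View pics/c2.png

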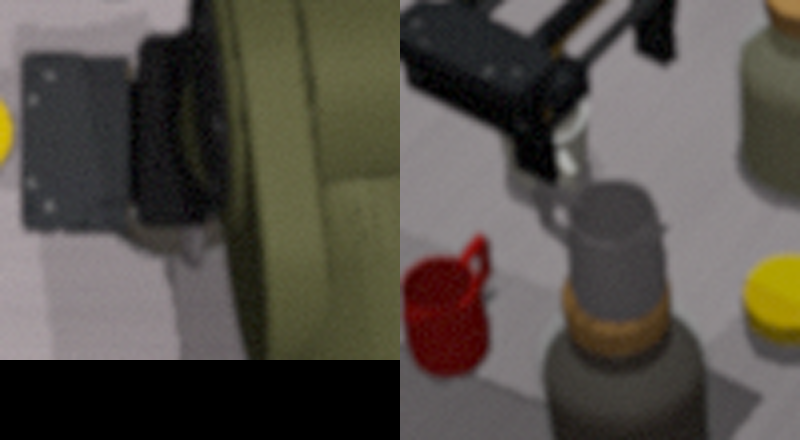

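The view is consistent: the fingers straddle the jug along y, and it still stands on the lid. I'll descend.

Request:
servo_tool(
  plan=[
    [1,[0.1,-0.2,1.5],[0,0,0]],
    [1,[0,0,2],[0,0,0]],
    [1,[0,0,2],[0,0,0]],
    [1,[0,0,2],[0,0,0]],
    [1,[0,0,1.5],[0,0,0]],
    [1,[0,0,1],[0,0,0]],
    [1,[0,0,0],[0,0,0]],
  ],
)

```text
time_s: 3.38
tool_pos: [0.5396, -0.0129, 0.1805]
tool_rot: [179.5, 0.3, -1.4]
force: [-0.4, -0.1, 0.5]
grip_width: 0.0876
```

Request:
servo_tool(
  plan=[
    [1,[0,-1,0],[0,0,0]],
    [1,[0,-1,0],[0,0,0]],
  ],
)

```text
time_s: 3.55
tool_pos: [0.54, 0.003, 0.1805]
tool_rot: [179.4, 0.4, -1.8]
force: [0.0, 0.8, -0.3]
grip_width: 0.0869
```

Request:
servo_tool(
  plan=[
    [1,[0,0,0],[0,0,0]],
    [1,[0,0,0],[0,0,0]],
  ],
)

```text
time_s: 3.72
tool_pos: [0.541, 0.0063, 0.1825]
tool_rot: [179.4, 0.2, -1.6]
force: [-0.5, -0.8, 0.2]
grip_width: 0.0874
```

Request:
servo_tool(
  plan=[
    [1,[0,0,0.8],[0,0,-0.8]],
    [1,[0,0,0.8],[0,0,-0.8]],
    [1,[0,0,0.4],[0,0,0]],
  ],
)

```text
time_s: 3.97
tool_pos: [0.5431, 0.0073, 0.164]
tool_rot: [179.4, -0.1, 0.2]
force: [0.1, 0.3, 1.1]
grip_width: 0.0868
```

Request:
servo_tool(
  plan=[
    [0,[0,0,0],[0,0,0]],
    [0,[0,0,0],[0,0,0]],
    [0,[0,0,0],[0,0,0]],
  ],
  force=15,
)

```text
time_s: 4.22
tool_pos: [0.542, 0.007, 0.1619]
tool_rot: [179.4, 0.1, 0.2]
force: [0.2, -0.3, 0.1]
grip_width: 0.0744
```

Request:
servo_tool(
  plan=[
    [0,[0,0,0],[0,0,0]],
    [0,[0,0,0],[0,0,0]],
    [0,[0,0,0],[0,0,0]],
  ],
)

```text
time_s: 4.47
tool_pos: [0.5422, 0.0067, 0.1621]
tool_rot: [179.4, 0.1, 0.2]
force: [0.7, -0.5, 1.0]
grip_width: 0.0546
```

Request:
servo_tool(
  plan=[
    [0,[0,0,0],[0,0,0]],
    [0,[0,0,0],[0,0,0]],
    [0,[0,0,0],[0,0,0]],
  ],
)

```text
time_s: 4.72
tool_pos: [0.5423, 0.0064, 0.1622]
tool_rot: [179.4, 0.0, 0.2]
force: [0.4, 0.2, -0.7]
grip_width: 0.0506
```

Request:
servo_tool(
  plan=[
    [0,[0,0,-0.3],[0,0,0]],
    [0,[0,0,-0.5],[0,0,0]],
    [0,[0,0,-0.7],[0,0,0]],
    [0,[0,0,-0.7],[0,0,0]],
  ],
)

```text
time_s: 5.05
tool_pos: [0.5405, 0.0067, 0.1838]
tool_rot: [179.4, 0.3, 0.2]
force: [0.1, -0.3, -1.2]
grip_width: 0.0503
```

Request:
servo_tool(
  plan=[
    [0,[0,0,-1],[0,0,0]],
    [0,[0,0,-1],[0,0,0]],
    [0,[0,0,-1],[0,0,0]],
    [0,[0,0,-1],[0,0,0]],
    [0,[0,0,-0.4],[0,0,0]],
    [0,[0,0,0],[0,0,0]],
  ],
)

```text
time_s: 5.55
tool_pos: [0.5425, 0.0077, 0.2366]
tool_rot: [179.4, -0.0, 0.2]
force: [-0.1, -0.2, -1.7]
grip_width: 0.0501
```

Run:
```python
from h import *
im,K,R,t=cam("scene"); cv2.imwrite("pics/c3.png",cv2.resize(im[150:320,180:400],None,fx=3,fy=3,interpolation=2)); o=env.get_obs();print(o["tool_pos"],o["grip_width"],o["force"])
```

```text
[0.54251386 0.00767547 0.23628088] 0.050884798176841065 [ 0.82151324  0.58292766 -1.88113951]
```

View pics/c3.png

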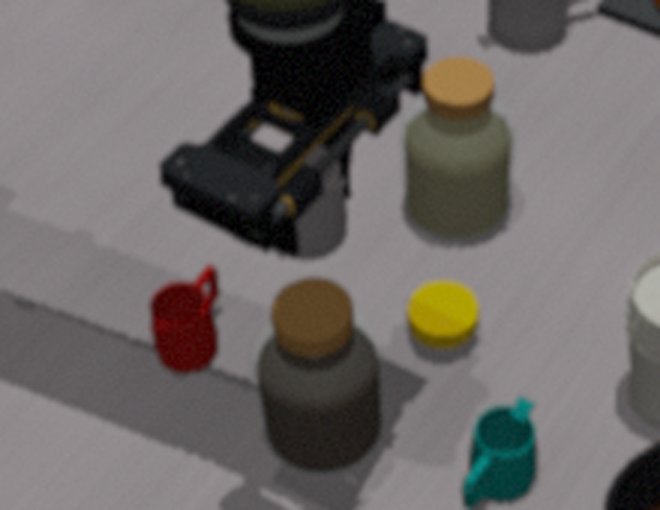

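Request:
servo_tool(
  plan=[
    [0,[-0.3,1,0],[0,0,0]],
    [0,[-0.5,2,0],[0,0,0]],
    [0,[-0.5,2.2,0],[0,0,0]],
    [0,[-0.6,2.2,0],[0,0,0]],
    [0,[-0.6,2.2,0],[0,0,0]],
    [0,[-0.6,2.2,0],[0,0,0]],
    [0,[-0.6,2.2,0],[0,0,0]],
    [0,[-0.6,2.2,0],[0,0,0]],
    [0,[-0.6,2.2,0],[0,0,0]],
    [0,[-0.6,2.2,0],[0,0,0]],
    [0,[-0.6,2.2,0],[0,0,0]],
    [0,[-0.5,2,0],[0,0,0]],
    [0,[-0.3,1.5,0],[0,0,0]],
    [0,[-0.1,0.5,0],[0,0,0]],
    [0,[0,0,0],[0,0,0]],
    [0,[0,0,0],[0,0,0]],
  ],
)

```text
time_s: 6.93
tool_pos: [0.4567, -0.2809, 0.228]
tool_rot: [179.7, 1.1, -0.0]
force: [0.1, 0.5, -1.7]
grip_width: 0.0504
```

Run:
```python
from h import *
im,K,R,t=cam("top"); cv2.imwrite("pics/top1.png",im)
im,*S=cam("scene"); print(back(*S,284.2,253,.15)); cv2.imwrite("pics/s1.png",im)
# silhouettes colour extraction of lid (orange-ish)
for n in("top1","s1"):
    im=cv2.imread(f"pics/{n}.png"); h=cv2.cvtColor(im,cv2.COLOR_BGR2HSV)
    m=cv2.inRange(h,(8,90,60),(20,255,255))
    k,l,s,c=cv2.connectedComponentsWithStats(m)
    print(n,[(s[i].tolist(),c[i].round(1).tolist()) for i in range(1,k) if s[i,4]>60])
```

```text
[0.54284777 0.00143133 0.15      ]
top1 [([130, 100, 50, 49, 1212], [151.0, 121.5]), ([421, 165, 11, 11, 100], [425.8, 169.9]), ([576, 191, 64, 58, 1032], [608.6, 216.5]), ([34, 227, 31, 32, 448], [50.7, 244.4]), ([75, 226, 62, 34, 1440], [106.8, 244.1]), ([364, 233, 29, 29, 664], [378.1, 247.4]), ([245, 251, 29, 29, 645], [258.6, 265.0])]
s1 [([107, 0, 31, 27, 402], [120.0, 12.1]), ([426, 0, 47, 70, 1405], [447.6, 35.1]), ([506, 0, 64, 97, 3399], [536.8, 46.6]), ([422, 83, 19, 13, 101], [433.5, 90.5]), ([397, 98, 31, 58, 1214], [411.5, 126.6]), ([462, 139, 43, 28, 742], [483.9, 149.9]), ([321, 169, 23, 21, 396], [332.3, 179.2]), ([271, 243, 26, 26, 563], [283.7, 255.3]), ([321, 348, 14, 13, 135], [327.6, 354.3])]
```

Request:
servo_tool(
  plan=[
    [0,[0.1,0,1.5],[0.3,1.1,0]],
    [0,[0.1,0,2],[0,0,0]],
    [0,[0,0,2],[0,0,0]],
    [0,[0,0,2],[0,0,0]],
    [0,[0,0,2],[0,0,0]],
    [0,[0,0,2],[0,0,0]],
    [0,[0,0,1.5],[0,0,0]],
    [0,[0,0,1],[0,0,0]],
    [0,[0,0,0.5],[0,0,0]],
    [0,[0,0,0],[0,0,0]],
  ],
)

```text
time_s: 7.87
tool_pos: [0.4678, -0.2661, 0.0809]
tool_rot: [-180.0, -0.5, 1.4]
force: [0.3, -0.3, -1.4]
grip_width: 0.0503
```

Request:
servo_tool(
  plan=[
    [0,[-0.1,0,1],[0,-0.5,0]],
    [0,[-0.1,0.2,1],[0,0,0]],
    [0,[-0.1,0.2,1],[0,0,0]],
    [0,[0,0.1,1],[0,0,0]],
    [0,[0,0,0.5],[0,0,0]],
    [0,[0,0,0],[0,0,0]],
    [0,[0,0,0],[0,0,0]],
  ],
)

```text
time_s: 8.45
tool_pos: [0.4671, -0.2724, 0.0338]
tool_rot: [179.9, -0.2, 1.5]
force: [-0.3, 0.4, -1.5]
grip_width: 0.0503
```

Request:
servo_tool(
  plan=[
    [0,[0,0,0.4],[0,0,0]],
    [0,[0,0,0.4],[0,0,0]],
    [0,[0,0,0.2],[0,0,0]],
    [0,[0,0,0],[0,0,0]],
    [0,[0,0,0],[0,0,0]],
  ],
)

```text
time_s: 8.87
tool_pos: [0.4679, -0.2731, 0.0237]
tool_rot: [179.8, -0.3, 1.5]
force: [-0.2, -0.2, -1.3]
grip_width: 0.0503
```

Request:
servo_tool(
  plan=[
    [0,[0,0,0.2],[0,0,0]],
    [0,[0,0,0.1],[0,0,0]],
    [0,[0,0,0],[0,0,0]],
  ],
)

```text
time_s: 9.12
tool_pos: [0.4683, -0.2732, 0.021]
tool_rot: [179.8, -0.3, 1.5]
force: [-1.0, -0.1, -2.6]
grip_width: 0.0499
```

Request:
servo_tool(
  plan=[
    [0,[0,0,0.15],[0,0,0]],
    [0,[0,0,0],[0,0,0]],
  ],
)

```text
time_s: 9.28
tool_pos: [0.4689, -0.2734, 0.0203]
tool_rot: [179.7, -0.4, 1.5]
force: [0.7, -0.1, -1.5]
grip_width: 0.0503
```

Request:
servo_tool(
  plan=[
    [0,[0,0,0.15],[0,0,0]],
    [0,[0,0,0.1],[0,0,0]],
  ],
)

```text
time_s: 9.45
tool_pos: [0.4692, -0.2735, 0.02]
tool_rot: [179.7, -0.4, 1.5]
force: [-3.7, 1.7, 8.5]
grip_width: 0.0507
```

Contact (about 9 N up) at the expected height. Releasing.

Request:
servo_tool(
  plan=[
    [0.75,[0,0,0],[0,0,0]],
    [1,[0,0,0],[0,0,0]],
    [1,[0,0,0],[0,0,0]],
    [1,[0,0,0],[0,0,0]],
    [1,[0,0,0],[0,0,0]],
    [1,[0,0,0],[0,0,0]],
  ],
)

```text
time_s: 9.95
tool_pos: [0.4704, -0.2741, 0.0208]
tool_rot: [179.6, -0.5, 1.5]
force: [-0.1, -0.9, 0.3]
grip_width: 0.0816
```

Request:
servo_tool(
  plan=[
    [1,[0,0,-0.5],[0,0,0]],
    [1,[0,0,-1],[0,0,0]],
    [1,[0,0,-1],[0,0,0]],
    [1,[0,0,-0.5],[0,0,0]],
  ],
)

```text
time_s: 10.28
tool_pos: [0.4692, -0.2732, 0.0519]
tool_rot: [179.7, -0.4, 1.5]
force: [-0.4, 0.0, -0.1]
grip_width: 0.0866
```

Request:
servo_tool(
  plan=[
    [1,[0,0,-1.5],[0,0,0]],
    [1,[0,0,-2],[0,0,0]],
    [1,[0,0,-2],[0,0,0]],
    [1,[0,0,-2],[0,0,0]],
    [1,[0,0,-2],[0,0,0]],
    [1,[0,0,-2],[0,0,0]],
    [1,[0,0,-2],[0,0,0]],
    [1,[0,0,-2],[0,0,0]],
    [1,[0,0,-2],[0,0,0]],
    [1,[0,0,-1.5],[0,0,0]],
    [1,[0,0,0],[0,0,0]],
  ],
)

```text
time_s: 11.2
tool_pos: [0.4685, -0.2714, 0.2626]
tool_rot: [179.2, -0.9, 1.6]
force: [1.7, -1.0, 0.1]
grip_width: 0.0871
```

Run:
```python
from h import *
im,*T=cam("top"); cv2.imwrite("pics/top2.png",im); im2,*S=cam("scene")
cv2.imwrite("pics/c4.png",np.hstack([cv2.resize(im[215:345,340:530],(400,274),interpolation=2),cv2.resize(im2[240:430,110:310],(288,274),interpolation=2)]))
for I,C in((im,T),(im2,S)):
    h=cv2.cvtColor(I,cv2.COLOR_BGR2HSV); m=cv2.inRange(h,(8,90,60),(20,255,255))
    k,l,s,c=cv2.connectedComponentsWithStats(m)
    for i in range(1,k):
        if s[i,4]>300: print(s[i].tolist(),c[i].round(1),back(*C,*c[i],.148).round(4))
p=lambda C,u,v,z:back(*C,u,v,z).round(4)
print(p(S,284.2,253,.15),env.get_obs()["tool_pos"])
```

```text
[130, 101, 50, 48, 1217] [151.  121.5] [0.8252 0.5126 0.148 ]
[576, 191, 64, 58, 1031] [608.6 216.5] [ 0.6114 -0.5068  0.148 ]
[33, 227, 32, 32, 450] [ 50.7 244. ] [0.5476 0.7291 0.148 ]
[75, 226, 62, 34, 1439] [106.7 244. ] [0.5478 0.6037 0.148 ]
[364, 233, 29, 29, 666] [378.1 247.4] [0.5418 0.0011 0.148 ]
[245, 251, 29, 29, 645] [258.6 265. ] [0.5021 0.2649 0.148 ]
[107, 0, 26, 27, 340] [119.6  12.1] [-0.6591  0.6254  0.148 ]
[426, 0, 47, 70, 1391] [447.6  35.1] [0.453  1.1038 0.148 ]
[506, 0, 64, 97, 3225] [536.3  47.3] [0.7387 1.1804 0.148 ]
[397, 98, 31, 58, 1208] [411.4 126.6] [0.5768 0.5597 0.148 ]
[462, 139, 43, 28, 741] [483.9 149.9] [0.7826 0.5685 0.148 ]
[321, 169, 23, 22, 400] [332.4 179.3] [0.5053 0.2595 0.148 ]
[271, 243, 26, 26, 560] [283.7 255.2] [ 0.5444 -0.003   0.148 ]
[0.5428 0.0014 0.15  ] [ 0.46737333 -0.27079763  0.25929055]
```

View pics/c4.png

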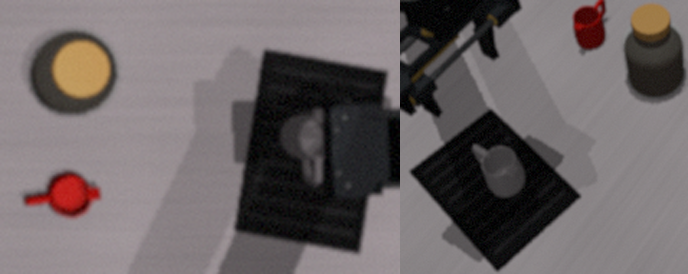

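The jug stands upright on the mat, clear of the fingers, at about crop (300,135) in the top view. The lid centre is about (0.542, 0.001) from both cameras. I'll head back to it.

Request:
servo_tool(
  plan=[
    [1,[0.3,-1,0],[0.4,-0.5,0.8]],
    [1,[0.5,-2,0],[0.4,-0.4,0.8]],
    [1,[0.6,-2.2,0],[0,0,0]],
    [1,[0.6,-2.2,0],[0,0,0]],
    [1,[0.6,-2.2,0],[0,0,0]],
    [1,[0.6,-2.2,0],[0,0,0]],
    [1,[0.6,-2.2,0],[0,0,0]],
    [1,[0.6,-2.2,0],[0,0,0]],
    [1,[0.6,-2.2,0],[0,0,0]],
    [1,[0.6,-2.2,0],[0,0,0]],
    [1,[0.6,-2.2,0],[0,0,0]],
    [1,[0.4,-1.5,0],[0,0,0]],
    [1,[0.2,-0.8,0],[0,0,0]],
    [1,[0,0,0],[0,0,0]],
    [1,[0,0,0],[0,0,0]],
    [1,[0,0,0],[0,0,0]],
  ],
)

```text
time_s: 12.63
tool_pos: [0.5241, -0.0094, 0.235]
tool_rot: [-179.2, 2.4, -0.4]
force: [0.7, 0.8, 0.1]
grip_width: 0.0869
```

Request:
servo_tool(
  plan=[
    [1,[0.8,-0.5,0],[-0.4,1.2,-0.4]],
    [1,[0.8,-0.5,0],[-0.4,1.2,0]],
    [1,[0.2,0,0],[0,0,0]],
    [1,[0,0,0],[0,0,0]],
    [1,[0,0,0],[0,0,0]],
  ],
)

```text
time_s: 13.05
tool_pos: [0.5436, -0.0033, 0.2341]
tool_rot: [179.9, -0.3, -0.4]
force: [0.1, -0.5, -0.3]
grip_width: 0.0866
```

Descend to z ≈ 0.17 first, then correct.

Request:
servo_tool(
  plan=[
    [1,[-0.1,-0.4,1],[0,-0.3,-0.4]],
    [1,[0,0,1.5],[0,0,0]],
    [1,[0,0,1.5],[0,0,0]],
    [1,[0,0,1.5],[0,0,0]],
    [1,[0,0,0.5],[0,0,0]],
    [1,[0,0,0],[0,0,0]],
    [1,[0,0,0],[0,0,0]],
  ],
)

```text
time_s: 13.63
tool_pos: [0.5421, 0.0008, 0.1697]
tool_rot: [179.9, 0.1, 0.1]
force: [-0.4, 0.4, 0.8]
grip_width: 0.0868
```

Request:
servo_tool(
  plan=[
    [1,[0,0,1],[0,0,0]],
    [1,[0,0,1.2],[0,0,0]],
    [1,[0,0,1.2],[0,0,0]],
    [1,[0,0,0.8],[0,0,0]],
    [1,[0,0,0.3],[0,0,0]],
    [1,[0,0,0],[0,0,0]],
    [1,[0,0,0],[0,0,0]],
  ],
)

```text
time_s: 14.22
tool_pos: [0.5429, 0.0006, 0.1212]
tool_rot: [179.8, 0.0, 0.1]
force: [0.5, 1.9, -0.5]
grip_width: 0.0873
```

Run:
```python
from h import *
im2,*S=cam("scene"); cv2.imwrite("pics/c5.png",cv2.resize(im2[190:320,210:350],None,fx=4,fy=4,interpolation=2))
print(env.get_obs()["tool_pos"])
```

```text
[0.54289474 0.00059247 0.12125449]
```

View pics/c5.png

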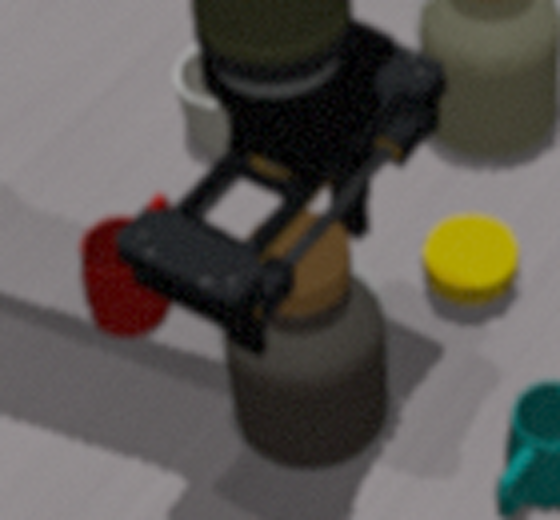

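The fingers straddle the lid (crop 310,265) with the tips beside the neck. I'll close gently and watch the y force.

Request:
servo_tool(
  plan=[
    [0.73,[0,0,0],[0,0,0]],
    [0.73,[0,0,0],[0,0,0]],
    [0.73,[0,0,0],[0,0,0]],
    [0.73,[0,0,0],[0,0,0]],
    [0.73,[0,0,0],[0,0,0]],
    [0.73,[0,0,0],[0,0,0]],
  ],
  force=5,
)

```text
time_s: 14.77
tool_pos: [0.5445, 0.0006, 0.1234]
tool_rot: [179.8, -0.2, 0.1]
force: [0.3, -0.1, 0.3]
grip_width: 0.0645
```

Request:
servo_tool(
  plan=[
    [0.6,[0,0,0],[0,0,0]],
    [0.6,[0,0,0],[0,0,0]],
  ],
)

```text
time_s: 14.93
tool_pos: [0.5446, 0.0012, 0.1236]
tool_rot: [179.9, -0.2, 0.1]
force: [0.4, 0.9, -1.1]
grip_width: 0.0597
```

Request:
servo_tool(
  plan=[
    [0,[0,0,0],[0,0,0]],
    [0,[0,0,0],[0,0,0]],
    [0,[0,0,0],[0,0,0]],
    [0,[0,0,0],[0,0,0]],
  ],
  force=35,
)

```text
time_s: 15.27
tool_pos: [0.5446, 0.0015, 0.1236]
tool_rot: [179.9, -0.2, 0.1]
force: [0.2, -0.5, 1.1]
grip_width: 0.0591
```

Request:
servo_tool(
  plan=[
    [0,[0,0,-0.15],[0,0,0]],
    [0,[0,0,-0.2],[0,0,0]],
  ],
)

```text
time_s: 15.43
tool_pos: [0.5437, 0.0016, 0.1257]
tool_rot: [179.9, -0.1, 0.1]
force: [0.3, -1.1, -7.1]
grip_width: 0.0593
```

Request:
servo_tool(
  plan=[
    [0,[0,0,-0.25],[0,0,0]],
    [0,[0,0,-0.2],[0,0,0]],
  ],
)

```text
time_s: 15.6
tool_pos: [0.5429, 0.0014, 0.1293]
tool_rot: [179.9, -0.0, 0.1]
force: [1.0, 0.5, -1.7]
grip_width: 0.0591
```

Request:
servo_tool(
  plan=[
    [0,[0,0,-0.2],[0,0,0]],
    [0,[0,0,-0.2],[0,0,0]],
    [0,[0,0,-0.2],[0,0,0]],
  ],
)

```text
time_s: 15.85
tool_pos: [0.5436, 0.0015, 0.1373]
tool_rot: [179.9, -0.1, 0.1]
force: [-0.4, -0.6, -0.0]
grip_width: 0.0594
```

Request:
servo_tool(
  plan=[
    [0,[0,0,-0.2],[0,0,0]],
    [0,[0,0,-0.2],[0,0,0]],
    [0,[0,0,0],[0,0,0]],
  ],
)

```text
time_s: 16.1
tool_pos: [0.5443, 0.0009, 0.1433]
tool_rot: [179.8, -0.2, 0.1]
force: [0.5, 0.7, -1.1]
grip_width: 0.0591
```

Request:
servo_tool(
  plan=[
    [0,[0,0,0],[0,0,0]],
    [0,[0,0,0],[0,0,0]],
    [0,[0,0,0],[0,0,0]],
  ],
)

```text
time_s: 16.35
tool_pos: [0.5444, 0.0006, 0.1436]
tool_rot: [179.8, -0.2, 0.1]
force: [-0.5, -0.3, -0.6]
grip_width: 0.0594
```

Run:
```python
from h import *
im2,*S=cam("scene"); cv2.imwrite("pics/c6.png",np.hstack([cv2.resize(im2[230:320,245:325],(400,450),interpolation=2),cv2.resize(im2[180:430,110:340],(400,450),interpolation=2)]))
o=env.get_obs();print(o["tool_pos"],o["tool_rot"],o["joint_velocities"].round(2),o["grip_width"],o["force"])
```

```text
[0.54433794 0.00059598 0.14356083] [ 1.79796928e+02 -2.19060058e-01  5.93859113e-02] [-0.05  0.12 -0.04 -0.01 -0.03 -0.09 -0.08] 0.05924539888659401 [-0.71043124 -0.19931479 -1.27673573]
```

View pics/c6.png

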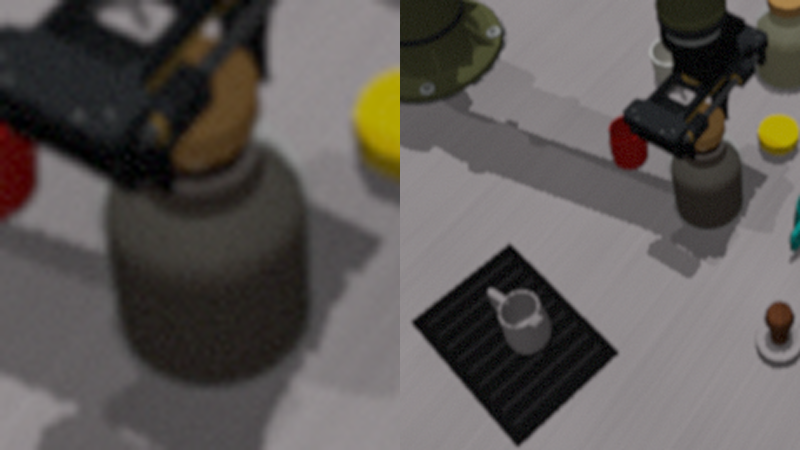

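The lid is clear of the mouth with the neck visible below it (crop ~(220,185)). The jar is standing and the jug is upright on the mat. I'll overlay the expected level lid outline to check for tilt.

Run:
```python
from h import *
im,*S=cam("scene"); x0,y0,f=255,225,8
c=cv2.resize(im[y0:y0+75,x0:x0+70],None,fx=f,fy=f,interpolation=2)
a=np.linspace(0,2*np.pi,90)
for r,z,col in((.03,.15,(0,255,0)),(.03,.17,(0,255,0)),(.028,.13,(255,255,0)),(.05,.09,(255,0,255)),(.05,0,(255,0,255))):
    p=np.array([proj(*S,(.542+r*np.cos(t),.001+r*np.sin(t),z)) for t in a])
    p=((p-[x0,y0]+.5)*f-.5).astype(int); cv2.polylines(c,[p],True,col,1)
cv2.imwrite("pics/c7.png",c)
```

```text
(no output)
```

View pics/c7.png

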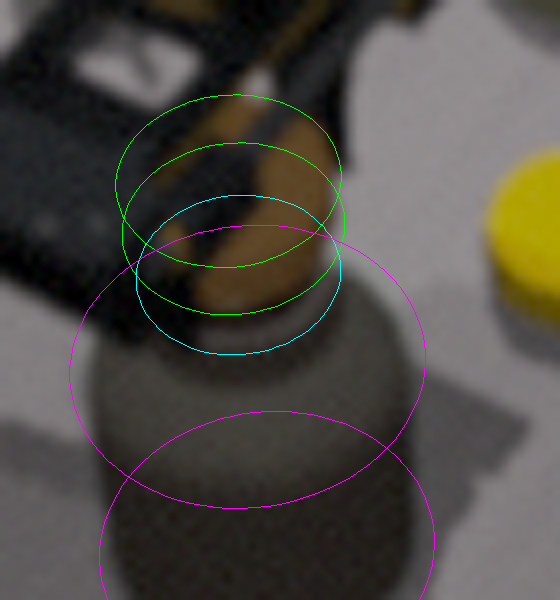

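The level outline fits the lid to about 1 px. Jar and lid share the same small offset, so the lid is level, centred and about 2 cm up. Handing in.

```bash
python3 -c "
from cell import env
o=env.get_obs();print(o['time_s'],o['tool_pos'],o['tool_rot'],o['grip_width']);print(env.sign_off())"
```

```text
16.45 [0.54434278 0.00061501 0.14354626] [ 1.79801003e+02 -2.17552429e-01  5.82182692e-02] 0.05891639457247561
the job is handed in; nothing more can be done
None
```

The job is handed in at 16.5 s of the 58 s allowed, with the arm still holding the lid open over the jar. No verdict was reported.

- **Jug:** I gripped the steel jug by its body and set it down upright on the black mat, at about (0.47, -0.27). I released it and saw it standing there in both later pictures.
- **Lid:** I pulled it straight up with a 35 N grip. The seal showed about 7 N and then gave, and the last measured lift was 19.9 mm.
- **Last checks:** The tool was level to 0.3° and moved under 1 mm sideways between gripping the lid and the end. In the picture the jar was standing and the gap under the lid was visible. The lid matched the outline of a level, centred lid to about 1 pixel.
- **Disagreements:** The arm drifted several millimetres between commanded steps, up to about 18 mm once beside the jug, so I corrected it from the readings. The jar's drawn outline came out slightly larger than the jar looked. Its centre was about 1 pixel (2 mm) off, as was the lid's, so I took it as camera calibration. I did not measure the other items again at the end, but nothing in the pictures looked disturbed.

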